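Isolate the welder and pop its fuse hatch

TASK

Make the welder's fuses ready for inspection: first push the isolator's black lever right over to its far side, away from the robot (off). Then press the fuse hatch in the top of the welder once, down to its stop near its free edge, and let it spring up by itself; do not pinch it, hold it or push it down again. Stand clear and watch for two seconds that it stays open before you finish, and leave everything else on the bench where it is.

Things in the scene. Friction and masses are not known exactly. Their poses are not given: they have to be found in the camera images.
- welder: Small welding machine, fixed to the bench: red and dark grey case 240 long (x) x 150 wide (y) x 200 mm high; origin at the centre of its underside, -x is its front (dial, two sockets; towards the robot), z up. The fuse hatch is in the front half of its top. A black carry handle, 16 mm thick, runs along x over the rear half (x = +17 to +113 mm), up to 240 mm above the bench.
- hatch_hinge (a point): Middle of the fuse hatch's hinge line (along the welder's y) at the welder's x = 0, 200 mm up; axes as the welder's. The hatch is a bare aluminium panel 100 (x) x 80 (y) x 5 mm, 3 mm proud of the top, reaching from the hinge to its free edge at welder x = -100 mm. That edge swings up and back; fully open it is 84 mm above the top.
- hatch_press (a point): The place to press: a black rubber mark (14 x 30 mm) on the upper face of the fuse hatch, mid-width, 28 mm from its free edge, 72 mm from its hinge. It moves with the hatch; latched, it lies 203 mm above the bench.
- hatch (a joint): Angle (rad) of the hatch: 0 latched, -0.09 pressed to its stop (7 mm down at the mark), 1.0 fully open. Push-push latch: pressed to the stop (about 4 N at the mark, at least 5 mm deep) and let go, it rises fully open by itself in about 1 s, pushing with about 2 N, and stays; a finger may rise with it. A shallower press leaves it latched; pressed shut to the stop again it latches again.
- isolator: Isolator switch box, fixed to the bench: grey box 120 (x) x 100 (y) x 70 mm high, origin at the centre of its underside, -x roughly towards the robot, z up. On top a 70 x 50 x 25 mm block carries a lever that swings about a line along the box's y axis, over its middle, 92 mm above the bench.
- isolator_lever_tip (a point): Centre of the black ball (26 mm diameter) at the end of the isolator's lever, 80 mm from its pivot, on a 10 mm steel rod. Moves with the lever.
- isolator_lever (a joint): Angle (rad) of the isolator's lever: 0 = leaning 0.5 rad towards the box's -x side (on), 0.5 = upright, 1.0 = leaning 0.5 rad to +x, the far side, against its stop (off). It starts at 0 to 0.25 and stays where it is left. Moves with about 1 N at the ball.
- u_joint: Loose bystander: steel universal-joint cross, 84 x 84 x 24 mm, lying flat near the robot; origin at the centre of its underside.
- bearing_race: Loose bystander: steel bearing ring, 64 mm across, 20 mm high; origin at the centre of its underside.
- parts_carton: Loose bystander: small cardboard carton, 70 x 50 x 45 mm; origin at the centre of its underside.
- spanner: Loose bystander: steel spanner, 180 mm long, lying flat beyond the machines; origin under its middle.
Mind the look-alikes: they are no part of the job. What is shaped like the isolator but blue or purple is not meant.

How it is judged:
By the outcome, as a careful person would: the job done as asked, in the order asked, and still so for the second after the job is handed in, with the robot touching nothing.
It also fails if it takes over 48 s, if anything falls off the work surface, if the arm or the gripper's body presses on something with over 40 N, if the wrist force passes 120 N, or if a joint passes its speed limit or range.

ROBOT

A 6-joint arm with a two-finger parallel gripper is mounted at the origin on the work surface. World frame = base frame: x ahead of the robot, y to its left, z up, the work surface at z = 0. Lengths are in m, angles in rad, forces in N, time in s.
With the tool pointing down it reaches from about 0.35 to 0.725 m from the base axis. Payload 4.3 kg.
Tool frame: the origin (TCP) lies at the very end of the fingers, on their centre line; the grasp point (between the pads) lies 19 mm behind it (env.hold_point_z is the distance from the TCP to the grasp point, in m); z points along the fingers, y is the direction in which the jaws open and shut (so a half turn about z gives the same grasp; the last joint's range is limited). The gripper opens to 85 mm and grips with 20 to 120 N. Pads are 22 mm wide; open, the fingers measure 114 mm over their backs; the gripper's body (76 mm by 85 mm) begins 54 mm behind the grasp point. The pads swing forward as they close: fully open they stand 13 mm farther back than shut.
Start: joints at [-0.11, 0.377, 0.081, 1.274, 0, 1.46], TCP at [0.575, 0, 0.231] pointing down, gripper open.
Joint ranges: [-2.72, 2.72], [-0.84, 1.66], [-1.02, 1.22], [-1.77, 2.12], [-1.37, 1.28], [-3.14, 3.14]. Speed limits (rad/s): [2.57, 2.57, 3.14, 3.14, 3.14, 3.14].

INTERFACE

Orientations are given as a rotation vector (axis times angle).
In Python, from bench import env, read_camera, camera_params, search_frame, mark_of gives the robot as it stands. The module is installed in compiled form; this text tells all that it offers.
- The arm moves only by the tool drive_tool, never from a script. Its arguments are lists of equal length, an entry for each row: "travel": the shift along the tool's x, y, z in mm, a list of three; "spin": the turn about the tool's z in degrees; "claw": the opening, from 0 (shut) to 1 (fully open). A call has 1 to 5 rows; each row shifts and turns the commanded pose from where the row before left it, along the tool's axes as they then stand; what a row does not reach is not made up. A row lasts 1/8 s, in which the tool goes at most 62.5 mm and 10.7 degrees, less where a joint would pass 70% of its speed; a pose out of reach is approached as far as the arm can. A call is refused whole if a number of a shift passes 62.5 or a number of a turn 10.7, either way. A call with a gripper value outside its range is refused whole. The fingers move at their own pace and stop on an object; "squeeze" is the grip in N (left out, the last holds). Time passes only in rows, so rows that do not move let the fingers close. It gives the time, the measured TCP pose, the force and the opening at its end, in the units of the state.
- env.read_state(): the state, without advancing time (a new reading comes with each control period).
- read_camera(name): name is "scene" or "side" or "wrist"; returns the picture (420x560x3 uint8, red, green, blue); there is no depth.
- camera_params(name): a dict with "intrinsics" (3x3 intrinsics, pixels), "origin" and "rotation" of the camera in the world; the wrist camera has in their place "T_tool_cam" (4x4, takes a point from camera to tool coordinates, whose origin is the TCP and whose axes are the flange's). Camera axes: x right, y down, z forward; pixel columns grow to the right and rows downward; lengths in m; the calibration is good to about 2 mm. A picture is of the moment at which its call begins: read the wrist's pose just before it. camera_params takes no time and is no camera call.
- env.sign_off(): hands the job in, once; it reports no verdict.
Trained networks look in the newest picture that a camera, given by its name, has taken for a name from the list of things; names that differ only in an ending like _2 or _b are one class to them, and where a whole thing is asked for, a point or a joint stands for the part that bears it (a point fixed in the world has none). Each returns a list of dicts, best first, with "p" (0 to 1); they miss things now and then, are a little off and sometimes report something else, mostly with a low value. They report only what shows in the picture. A call takes as long as a camera call. They do not tell look-alikes from the thing itself.
- search_frame(label, camera): "rect" ([left, top, right, bottom] in pixels, round what is visible of it).
- mark_of(label, camera): "location" ([column, row] in pixels: a listed point, or the origin of a listed thing).
The state is a dict: "t": time; "joints": joint angles; "qvel": joint speeds; "tau": joint torques, N m; "eef_pos": TCP position; "orientation": TCP orientation; "wrist_force": force on the tool from outside, world axes, zero at the start; "moment": the same for the moment, N m; "grip_width": opening from 0.0 (shut) to 1.0 (fully open).
Only numpy, scipy, OpenCV 4.12 (cv2) and the standard library are available. Lean on these libraries where they do the work, as an engineer would, in place of code of your own. Each camera call takes 0.05 s, during which the arm holds its last target. There are 200 camera calls.

## Working session

There is one attempt and no reset: what is moved stays moved. The work goes in short steps, Python scripts to look and compute and a tool call to move; the robot and the scene stay as the last step left them, time stands still between calls to the robot, and variables do not carry over. Pictures are saved under pics/ and viewed, and the job is handed in when it is done.

Besides the shell and the picture viewer there is one more tool, called after "Emit:" as name(argument=value, ...), one argument or row to a line, values as JSON. drive_tool: Moves the arm, as the interface text tells. Its arguments: {"type":"object","properties":{"travel":{"type":"array","items":{"type":"array","items":{"type":"number"}}},"spin":{"type":"array","items":{"type":"number"}},"claw":{"type":"array","items":{"type":"number"}},"squeeze":{"type":"number"}},"required":["travel","spin","claw"]}

```bash
mkdir -p pics
cat > h.py <<'E'
import numpy as np, cv2
from scipy.spatial.transform import Rotation as R
from bench import env, read_camera, camera_params, search_frame, mark_of
def cam(n):
    p=camera_params(n); K=np.array(p["intrinsics"])
    if "origin" in p: return K,np.array(p["origin"]),np.array(p["rotation"])
    s=env.read_state(); T=np.eye(4); T[:3,:3]=R.from_rotvec(s["orientation"]).as_matrix(); T[:3,3]=s["eef_pos"]
    T=T@np.array(p["T_tool_cam"]); return K,T[:3,3],T[:3,:3]
def ray(c,px):
    K,o,r=c; d=r@np.linalg.solve(K,[px[0],px[1],1.]); return o,d/np.linalg.norm(d)
def atz(c,px,z):
    o,d=ray(c,px); return o+d*(z-o[2])/d[2]
def proj(c,P):
    K,o,r=c; q=K@(r.T@(np.array(P)-o)); return q[:2]/q[2]
def tri(obs):
    A=np.zeros((3,3));b=np.zeros(3)
    for c,px in obs:
        o,d=ray(c,px); M=np.eye(3)-np.outer(d,d); A+=M; b+=M@o
    return np.linalg.solve(A,b)
def snap(n,f):
    c=cam(n); im=read_camera(n); cv2.imwrite("pics/"+f+".png",im[:,:,::-1]); return c
E
python3 - <<'E'
from h import *
np.set_printoptions(precision=3,suppress=True)
for n in ["scene","side","wrist"]:
    c=snap(n,n+"0"); print(n,c[1],c[2][:,2])
    for l in ["welder","hatch_hinge","hatch_press","isolator","isolator_lever_tip"]:
        print(l,[(np.round(m["location"]),round(m["p"],2)) for m in mark_of(l,n)][:4])
E
cd pics; python3 -c "
import cv2,numpy as np
a=[cv2.imread(n+'0.png') for n in('scene','side','wrist')]
cv2.imwrite('all.png',cv2.resize(np.vstack([np.hstack(a[:2]),np.hstack([a[2],a[2]*0])]),(800,600)))"
```

```text
Traceback (most recent call last):
IndexError: too many indices for array: array is 1-dimensional, but 2 were indexed
[ WARN:0@0.027] global loadsave.cpp:275 findDecoder imread_('side0.png'): can't open/read file: check file path/integrity
[ WARN:0@0.027] global loadsave.cpp:275 findDecoder imread_('wrist0.png'): can't open/read file: check file path/integrity
Traceback (most recent call last):
ValueError: all the input arrays must have same number of dimensions, but the array at index 0 has 3 dimension(s) and the array at index 1 has 1 dimension(s)
```

View pics/scene0.png

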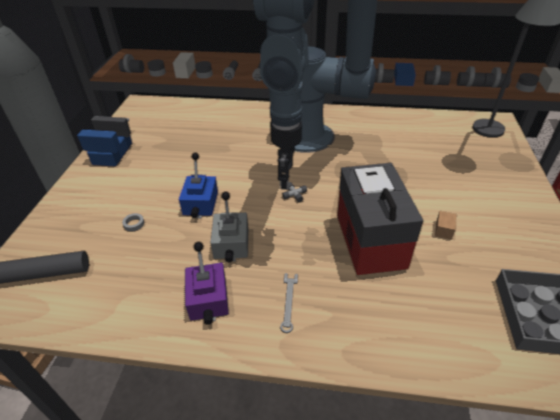

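The scene view faces the robot. The grey isolator is at about (229,235) with its lever ball at (226,196), the welder at (378,215) with its hatch at (373,180). A blue and a purple look-alike stand on either side of the isolator. The camera rotation is a rotation vector, so I'll fix the helper.

```bash
sed -i 's/np.array(p\["rotation"\])/R.from_rotvec(p["rotation"]).as_matrix()/' h.py
python3 - <<'E'
from h import *
np.set_printoptions(precision=3,suppress=True)
print(camera_params("scene"))
for n in ["scene","side","wrist"]:
    c=snap(n,n+"1"); print(n,c[1],c[2][:,2])
    for l in ["welder","hatch_hinge","hatch_press","isolator","isolator_lever_tip","u_joint"]:
        print(l,[(np.round(m["location"],1),round(m["p"],2)) for m in mark_of(l,n)][:4])
E
```

```text
{'intrinsics': array([[413.493,   0.   , 280.999],
       [  0.   , 413.493, 206.572],
       [  0.   ,   0.   ,   1.   ]]), 'origin': array([1.401, 0.111, 0.909]), 'rotation': array([-1.642, -1.863,  0.838])}
scene [1.401 0.111 0.909] [-0.728 -0.113 -0.677]
welder [(array([367., 241.]), 0.68)]
hatch_hinge [(array([379.7, 187.3]), 0.67)]
hatch_press [(array([371.2, 173.3]), 0.87)]
isolator [(array([211.4, 298.2]), 0.96), (array([231.2, 243.9]), 0.87), (array([197.6, 201.7]), 0.68)]
isolator_lever_tip [(array([198.4, 245.8]), 0.71), (array([195.6, 154.9]), 0.67), (array([224.4, 194.9]), 0.56)]
u_joint [(array([296.7, 194.8]), 0.73), (array([131.7, 223.3]), 0.42)]
side [ 0.1   -0.805  1.191] [ 0.347  0.558 -0.754]
welder [(array([227.9, 193.1]), 0.65)]
hatch_hinge [(array([223.1, 145.2]), 0.87)]
hatch_press [(array([201.6, 160.8]), 0.86)]
isolator [(array([292.8, 342. ]), 0.91), (array([312.4, 275.3]), 0.88), (array([369.8, 248.7]), 0.71), (array([228.3, 191.3]), 0.52)]
isolator_lever_tip [(array([369.3, 215.8]), 0.6), (array([279.6, 316.3]), 0.5), (array([309.7, 242.1]), 0.44)]
u_joint [(array([211.7, 270. ]), 0.84)]
wrist [0.576 0.065 0.375] [ 0.001 -0.262 -0.965]
welder []
hatch_hinge []
hatch_press []
isolator [(array([295.3, 320. ]), 0.89)]
isolator_lever_tip []
u_joint [(array([ 73.8, 181.7]), 0.59)]
```

```bash
cd pics; python3 -c "
import cv2,numpy as np
a=[cv2.imread(n+'1.png') for n in('side','wrist')]
cv2.imwrite('sw.png',cv2.resize(np.hstack(a),(800,300)))"
```

```text
(no output)
```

View pics/side1.png

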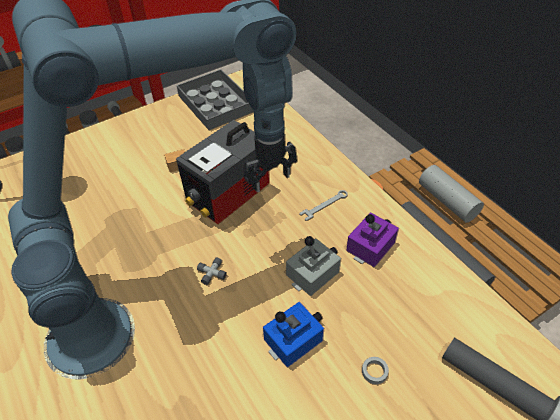

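View pics/wrist1.png

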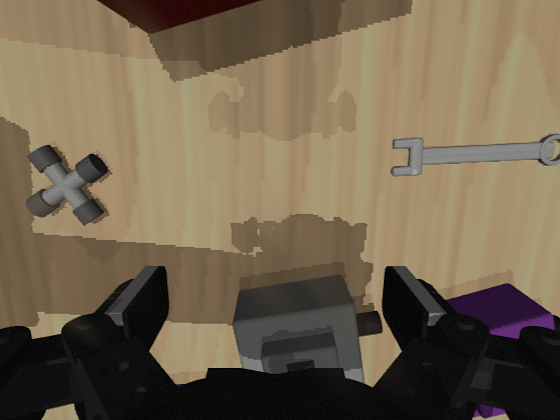

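The side view shows the grey isolator at (312,270) with its ball at (310,242), and the hatch's black mark at (204,160). The wrist view shows the isolator box edge below centre. Next I'll triangulate.

Run:
```python
from h import *
np.set_printoptions(precision=3,suppress=True)
S,D,W=cam("scene"),cam("side"),cam("wrist")
for n,a,b in [("welder",(367,241),(227.9,193.1)),("hinge",(379.7,187.3),(223.1,145.2)),("press",(371.2,173.3),(201.6,160.8)),("press by eye",(372.5,174),(205,160)),
 ("iso",(231.2,243.9),(312.4,275.3)),("tip",(224.4,194.9),(309.7,242.1)),("tip eye",(226,196.5),(309.5,241.5)),("ujoint",(296.7,194.8),(211.7,270))]:
    P=tri([(S,a),(D,b)]); print(n,P,proj(S,P)-a,proj(D,P)-b)
print("press z203",atz(S,(372.5,174),.203),atz(D,(205,160),.203),"iso z0",atz(S,(231.2,243.9),0),atz(D,(312.4,275.3),0),atz(W,(295.3,320),0))
# welder roof corners via eye, z=.2
s=env.read_state();print(s["eef_pos"],R.from_rotvec(s["orientation"]).as_matrix())
for n in("scene","side"):
    im=cv2.imread(f"pics/{n}1.png")
    cs=[(170,150,270,260),(320,140,430,280)] if n=="scene" else [(270,220,360,310),(160,110,280,230)]
    cv2.imwrite(f"pics/z{n}.png",np.hstack([cv2.resize(im[b:d,a:c],(400,400),interpolation=2) for a,b,c,d in cs]))
```

```text
welder [0.55  0.234 0.009] [ 0.838 -0.604] [0.729 0.58 ]
hinge [0.554 0.238 0.213] [-0.697  0.559] [-0.564 -0.539]
press [0.476 0.223 0.2  ] [ 0.36  -0.298] [0.32  0.303]
press by eye [0.485 0.223 0.202] [-0.628  0.515] [-0.55  -0.524]
iso [ 0.598 -0.167 -0.006] [-0.129  0.067] [-0.135 -0.067]
tip [ 0.578 -0.173  0.17 ] [-0.326  0.174] [-0.346 -0.183]
tip eye [ 0.581 -0.169  0.166] [-0.415  0.222] [-0.438 -0.233]
ujoint [0.365 0.004 0.003] [-0.192  0.131] [-0.221 -0.154]
press z203 [0.484 0.225 0.203] [0.485 0.219 0.203] iso z0 [ 0.603 -0.165  0.   ] [ 0.596 -0.171  0.   ] [ 0.6   -0.168  0.   ]
[0.575 0.    0.231] [[-0.  1.  0.]
 [ 1.  0.  0.]
 [ 0.  0. -1.]]
```

View pics/zscene.png

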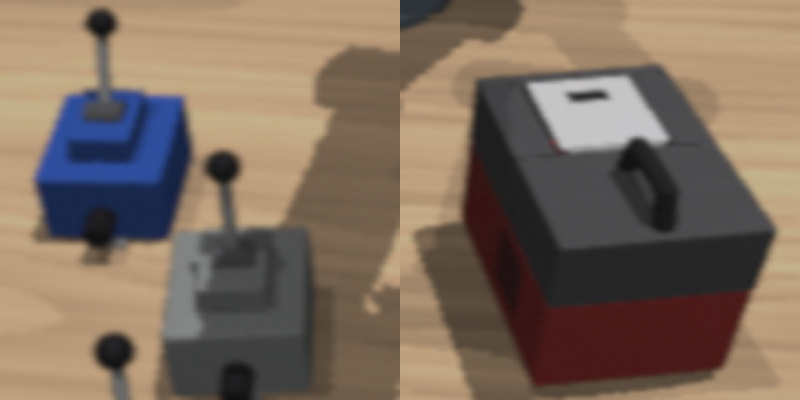

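View pics/zside.png

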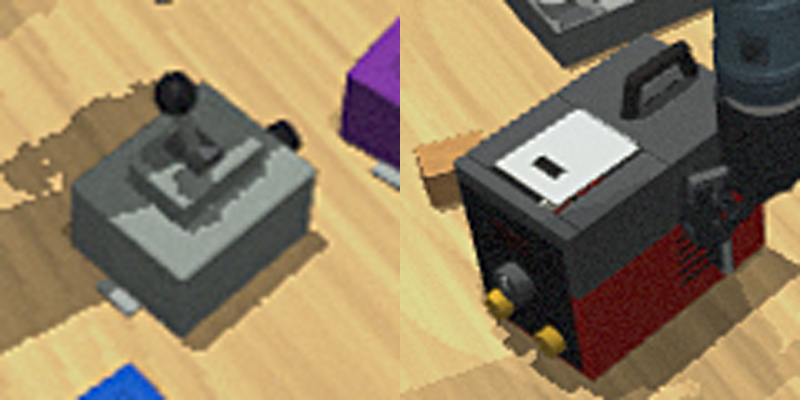

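The mark is near (0.485, 0.222, 0.202). The isolator is at (0.60, -0.168) with its ball at (0.58, -0.17, 0.166), so the joint is at about 0.25. I'll compute the yaws and the look-alike positions while the first move goes behind the ball, staying high.

Run:
```python
from h import *
np.set_printoptions(precision=3,suppress=True)
S,D=cam("scene"),cam("side")
f=lambda c,l,z:[atz(c,p,z)[:2] for p in l]
sc=lambda x,y:(170+x/4,150+y*110/400); sw=lambda x,y:(320+x*110/400,140+y*140/400)
dd=lambda x,y:(270+x*.225,220+y*.225); dw=lambda x,y:(160+x*.3,110+y*.3)
print("iso scene far L,R, near L,R",f(S,[sc(165,337),sc(310,337),sc(175,230),sc(308,230)],.07))
print("iso side nearL, front, farR",f(D,[dd(72,188),dd(182,278),dd(313,172)],.07))
print("hatch scene hingeL,R freeL,R",f(S,[sw(158,152),sw(268,140),sw(127,84),sw(228,76)],.203))
print("hatch side freeL,freeR,hingeR,hingeL",f(D,[dw(95,163),dw(145,203),dw(240,145),dw(180,110)],.203))
print("blue ball",tri([(S,(195.6,156)),(D,(281,316.5))]))
```

```text
iso scene far L,R, near L,R [array([ 0.667, -0.2  ]), array([ 0.655, -0.1  ]), array([ 0.551, -0.223]), array([ 0.54 , -0.125])]
iso side nearL, front, farR [array([ 0.532, -0.134]), array([ 0.55 , -0.225]), array([ 0.662, -0.206])]
hatch scene hingeL,R freeL,R [array([0.568, 0.199]), array([0.542, 0.278]), array([0.469, 0.177]), array([0.447, 0.254])]
hatch side freeL,freeR,hingeR,hingeL [array([0.447, 0.25 ]), array([0.46 , 0.181]), array([0.563, 0.199]), array([0.542, 0.27 ])]
blue ball [ 0.401 -0.309  0.162]
```

Emit:
drive_tool(
  travel=[
    [-56,-16,0],
    [-56,-16,0],
    [-56,-16,0],
    [0,0,0],
  ],
  spin=[0,0,0,0],
  claw=[0,0,0,0],
)

```text
t: 1.6
eef_pos: [0.5261, -0.1716, 0.2314]
orientation: [2.228, 2.214, -0.001]
wrist_force: [-0.6, 0.4, 0.1]
grip_width: 0.145
```

The isolator's yaw is about +0.17 rad and the welder's about +0.25. The blue ball is well clear. Now square up and lower behind the grey ball.

Emit:
drive_tool(
  travel=[
    [-6,0,30],
    [0,0,50],
    [0,0,3],
    [0,0,0],
  ],
  spin=[-9.7,0,0,0],
  claw=[0,0,0,0],
)

```text
t: 2.1
eef_pos: [0.5276, -0.1734, 0.1494]
orientation: [2.024, 2.402, 0.001]
wrist_force: [0.4, -0.1, -0.5]
grip_width: -0.0
```

Run:
```python
from h import *
np.set_printoptions(precision=3,suppress=True)
snap("scene","s2");snap("wrist","w2");snap("side","d2")
a=cv2.imread("pics/s2.png")[150:270,150:310];b=cv2.imread("pics/d2.png")[180:300,250:410];
cv2.imwrite("pics/z2.png",np.hstack([cv2.resize(a,(400,300)),cv2.resize(b,(400,300))]))
s=env.read_state();print(s["eef_pos"],R.from_rotvec(s["orientation"]).as_matrix())
```

```text
[ 0.529 -0.174  0.151] [[-0.169  0.986  0.004]
 [ 0.986  0.169 -0.002]
 [-0.002  0.004 -1.   ]]
```

View pics/z2.png

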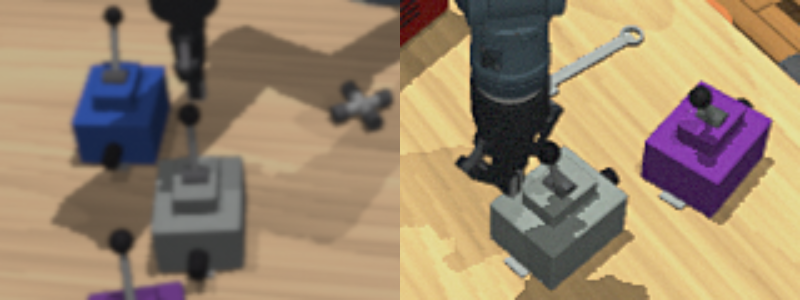

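View pics/w2.png

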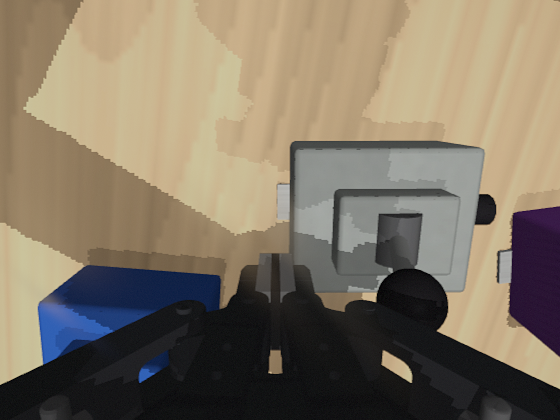

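The fingers stand behind the ball, between the blue box and the grey one. The wrist view shows the ball at (412,304) and the box square with the image. I'll check the sideways offset.

Run:
```python
from h import *
np.set_printoptions(precision=3,suppress=True)
W=cam("wrist");s=env.read_state();T=R.from_rotvec(s["orientation"]).as_matrix()
for z in(.163,.167,.17):
    P=atz(W,(412,304),z); print(P,(T.T@(P-s["eef_pos"]))*1000)
```

```text
[ 0.586 -0.174  0.163] [ -9.566  56.722 -12.081]
[ 0.584 -0.172  0.167] [ -7.29   55.01  -16.093]
[ 0.583 -0.171  0.17 ] [ -5.582  53.725 -19.102]
```

Emit:
drive_tool(
  travel=[
    [-6,20,1],
    [0,15,0],
    [0,15,0],
    [0,15,0],
    [0,12,0],
  ],
  spin=[0,0,0,0,0],
  claw=[0,0,0,0,0],
)

```text
t: 2.88
eef_pos: [0.6051, -0.1671, 0.1487]
orientation: [2.024, 2.4, 0.001]
wrist_force: [-1.6, 0.2, -0.5]
grip_width: 0.001
```

Emit:
drive_tool(
  travel=[
    [0,2,0],
    [0,2,0],
  ],
  spin=[0,0],
  claw=[0,0],
)

```text
t: 3.12
eef_pos: [0.608, -0.1664, 0.1478]
orientation: [2.025, 2.401, -0.0]
wrist_force: [0.2, -1.0, -1.5]
grip_width: 0.0
```

Emit:
drive_tool(
  travel=[
    [0,2,0],
    [0,2,0],
    [0,0,0],
  ],
  spin=[0,0,0],
  claw=[0,0,0],
)

```text
t: 3.5
eef_pos: [0.6117, -0.1656, 0.1472]
orientation: [-2.026, -2.401, 0.0]
wrist_force: [-1.1, -0.2, -0.9]
grip_width: -0.001
```

Run:
```python
from h import *
np.set_printoptions(precision=3,suppress=True)
snap("scene","s3");snap("wrist","w3");snap("side","d3")
a=cv2.imread("pics/s3.png")[150:270,150:310];b=cv2.imread("pics/d3.png")[180:300,250:410];
w=cv2.imread("pics/w3.png")
cv2.imwrite("pics/z3.png",np.vstack([np.hstack([cv2.resize(a,(400,300)),cv2.resize(b,(400,300))]),np.hstack([cv2.resize(w,(400,300))]*2)]))
s=env.read_state();print(s["eef_pos"],s["wrist_force"])
```

```text
[ 0.612 -0.166  0.147] [-1.688 -0.725 -0.516]
```

View pics/z3.png

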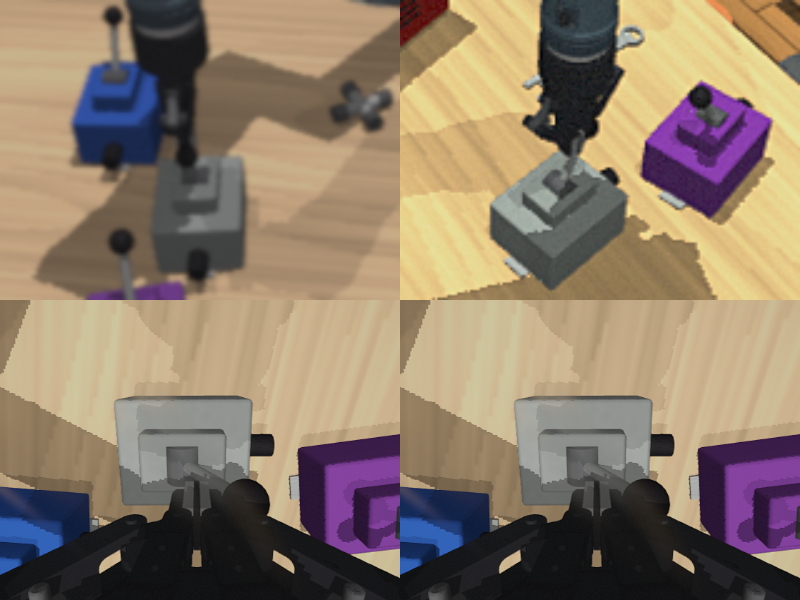

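The lever now leans to the far side, with the ball ahead of the fingers. The force shows no stop yet, so I keep nudging.

Emit:
drive_tool(
  travel=[
    [0,2,0],
    [0,2,0],
    [0,0,0],
  ],
  spin=[0,0,0],
  claw=[0,0,0],
)

```text
t: 4.03
eef_pos: [0.6125, -0.1654, 0.1471]
orientation: [-2.024, -2.397, 0.008]
wrist_force: [-9.6, -1.8, 3.1]
grip_width: 0.001
```

Emit:
drive_tool(
  travel=[
    [0,2,0],
    [0,2,0],
    [0,0,0],
  ],
  spin=[0,0,0],
  claw=[0,0,0],
)

```text
t: 4.4
eef_pos: [0.6128, -0.1653, 0.147]
orientation: [-2.022, -2.393, 0.017]
wrist_force: [-19.4, -3.6, 10.1]
grip_width: 0.003
```

The force rose to 19 N with no motion, so the stop is reached. Back off, rise, and check the lever.

Emit:
drive_tool(
  travel=[
    [0,-25,0],
    [0,-30,-15],
    [0,0,-55],
    [0,0,-55],
    [50,0,-40],
  ],
  spin=[0,0,0,0,0],
  claw=[0,0,0,0,0],
)

```text
t: 5.03
eef_pos: [0.5586, -0.1273, 0.314]
orientation: [2.028, 2.393, 0.003]
wrist_force: [1.3, 0.6, 0.3]
grip_width: -0.001
```

Emit:
drive_tool(
  travel=[
    [58,0,0],
    [58,0,0],
    [58,0,0],
    [58,0,0],
    [58,0,0],
  ],
  spin=[-4,0,0,0,0],
  claw=[0,0,0,0,0],
)

```text
t: 5.65
eef_pos: [0.4924, 0.1593, 0.312]
orientation: [1.94, 2.47, 0.003]
wrist_force: [0.7, 0.3, 0.1]
grip_width: -0.0
```

```bash
cat > look.py <<'E'
from h import *
import sys
np.set_printoptions(precision=3,suppress=True)
t=sys.argv[1]
ims=[]
for n in("scene","side","wrist"):
    s=env.read_state(); c=snap(n,n+t); im=cv2.imread(f"pics/{n}{t}.png")
    ims+=[im]
    for l in["hatch_press","hatch_hinge","isolator_lever_tip"]:
        print(n,l,[(np.round(m["location"],1),round(m["p"],2)) for m in mark_of(l,n)][:3])
cv2.imwrite(f"pics/z{t}.png",np.vstack([np.hstack([cv2.resize(ims[0][140:290,150:430],(400,300)),cv2.resize(ims[1][90:300,140:420],(400,300))]),np.hstack([cv2.resize(ims[2],(400,300)),cv2.resize(ims[2][200:,:],(400,300))])]))
print(s["eef_pos"],s["wrist_force"],s["t"],R.from_rotvec(s["orientation"]).as_matrix())
E
python3 look.py 4
```

```text
scene hatch_press [(array([368.6, 172. ]), 0.94), (array([287.3, 300.1]), 0.23)]
scene hatch_hinge [(array([382.1, 184.2]), 0.61)]
scene isolator_lever_tip [(array([197.8, 158.8]), 0.54), (array([226.3, 211.2]), 0.52), (array([195.8, 245.3]), 0.5)]
side hatch_press [(array([201.2, 162.1]), 0.7), (array([312.5, 273.8]), 0.45)]
side hatch_hinge [(array([224.9, 147.9]), 0.89)]
side isolator_lever_tip [(array([278. , 316.5]), 0.64), (array([325.5, 230.9]), 0.49), (array([367.3, 216.2]), 0.42)]
wrist hatch_press [(array([282.1, 118.7]), 0.88)]
wrist hatch_hinge [(array([390.6, 111.8]), 0.66), (array([151.4, 265.4]), 0.6)]
wrist isolator_lever_tip []
[0.493 0.156 0.311] [ 0.632 -0.53   0.134] 6.05 [[-0.235  0.972  0.   ]
 [ 0.972  0.235 -0.   ]
 [-0.     0.    -1.   ]]
```

View pics/z4.png

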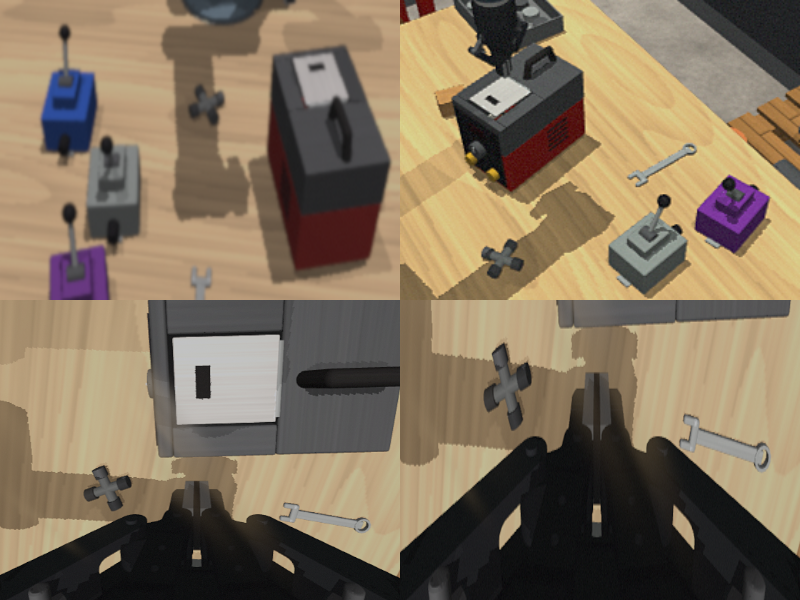

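The scene shows the lever leaning far, with the ball at about (224,212). The hatch is square in the wrist view, and its mark is at about (284,114).

Run:
```python
from h import *
np.set_printoptions(precision=3,suppress=True)
W=cam("wrist");S=cam("scene");D=cam("side");s=env.read_state();T=R.from_rotvec(s["orientation"]).as_matrix()
im=cv2.imread("pics/wrist4.png");roi=im[60:170,260:310].max(2)<60
ys,xs=np.nonzero(roi);px=(xs.mean()+260,ys.mean()+60);print(px,len(xs))
P=atz(W,px,.203);print(P,T.T@(P-s["eef_pos"])*1000)
print("tip",tri([(S,(224.2,212)),(D,(324,230))]))
```

```text
(np.float64(283.78708946772366), np.float64(113.92072480181201)) 883
[0.484 0.222 0.203] [ 65.688   6.692 108.324]
tip [ 0.637 -0.159  0.163]
```

The lever tip at (0.637, -0.159, 0.163) matches the fully-off pose. Now go above the mark.

Emit:
drive_tool(
  travel=[
    [33,4,35],
    [33,3,35],
    [0,0,25],
    [0,0,0],
    [0,0,0],
  ],
  spin=[0,0,0,0,0],
  claw=[0,0,0,0,0],
)

```text
t: 6.88
eef_pos: [0.4844, 0.2226, 0.2174]
orientation: [1.941, 2.469, 0.002]
wrist_force: [0.1, 0.1, -0.1]
grip_width: -0.003
```

```bash
python3 look.py 5
```

```text
scene hatch_press [(array([371., 173.]), 0.76)]
scene hatch_hinge [(array([378.7, 190.4]), 0.83)]
scene isolator_lever_tip [(array([198.3, 246.1]), 0.59), (array([225., 211.]), 0.45), (array([198.2, 154.8]), 0.4)]
side hatch_press []
side hatch_hinge [(array([220.5, 145.4]), 0.97)]
side isolator_lever_tip [(array([276.4, 314.8]), 0.7), (array([325.3, 231.5]), 0.54), (array([370.3, 215. ]), 0.42)]
wrist hatch_press [(array([274.5, 264.4]), 0.79)]
wrist hatch_hinge [(array([426.6, 255.8]), 0.88)]
wrist isolator_lever_tip [(array([345.1, 181.2]), 0.73)]
[0.484 0.223 0.217] [ 0.199 -0.242 -0.777] 7.275 [[-0.237  0.972  0.001]
 [ 0.972  0.237  0.   ]
 [ 0.     0.001 -1.   ]]
```

View pics/z5.png

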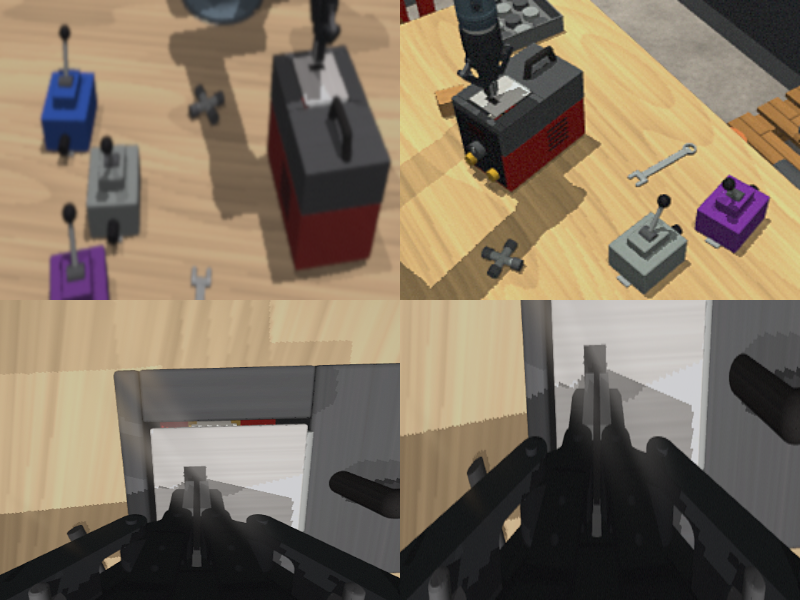

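The fingertips are right over the mark, with nothing else beneath them. Press.

Emit:
drive_tool(
  travel=[
    [0,0,12],
    [0,0,7],
    [0,0,4],
    [0,0,0],
  ],
  spin=[0,0,0,0],
  claw=[0,0,0,0],
)

```text
t: 7.98
eef_pos: [0.4846, 0.2233, 0.1964]
orientation: [1.939, 2.469, 0.006]
wrist_force: [-4.4, -1.4, 20.4]
grip_width: 0.003
```

20 N at z = 0.196, which is 7 mm deep: that's the stop. Retract straight up fast, then away.

Emit:
drive_tool(
  travel=[
    [0,0,-60],
    [0,0,-60],
    [-20,-40,-50],
    [-60,-20,0],
    [-60,0,0],
  ],
  spin=[0,0,0,0,0],
  claw=[0,0,0,0,0],
)

```text
t: 8.6
eef_pos: [0.4601, 0.0745, 0.3605]
orientation: [1.937, 2.472, 0.001]
wrist_force: [0.8, -0.4, -0.1]
grip_width: 0.004
```

Emit:
drive_tool(
  travel=[
    [-60,0,0],
    [-30,0,0],
    [0,0,0],
    [0,0,0],
    [0,0,0],
  ],
  spin=[0,0,0,0,0],
  claw=[0,0,0,0,0],
)

```text
t: 9.22
eef_pos: [0.482, -0.0109, 0.3599]
orientation: [-1.938, -2.472, -0.0]
wrist_force: [-0.5, -0.5, -0.4]
grip_width: 0.0
```

```bash
python3 look.py 6
```

```text
scene hatch_press [(array([376. , 165.4]), 0.63)]
scene hatch_hinge [(array([377.8, 188.7]), 0.77)]
scene isolator_lever_tip [(array([196.3, 245.3]), 0.69), (array([223.9, 213.1]), 0.42), (array([197.6, 158.2]), 0.41)]
side hatch_press [(array([209. , 141.4]), 0.54)]
side hatch_hinge [(array([223.8, 144.9]), 0.76)]
side isolator_lever_tip [(array([371.2, 215.6]), 0.65), (array([279.1, 314.5]), 0.56), (array([325.3, 229. ]), 0.48)]
wrist hatch_press []
wrist hatch_hinge []
wrist isolator_lever_tip [(array([382.5, 346.7]), 0.46)]
[ 0.482 -0.012  0.36 ] [0.665 0.405 0.171] 9.625 [[-0.237  0.971  0.   ]
 [ 0.971  0.237 -0.   ]
 [-0.     0.    -1.   ]]
```

View pics/z6.png

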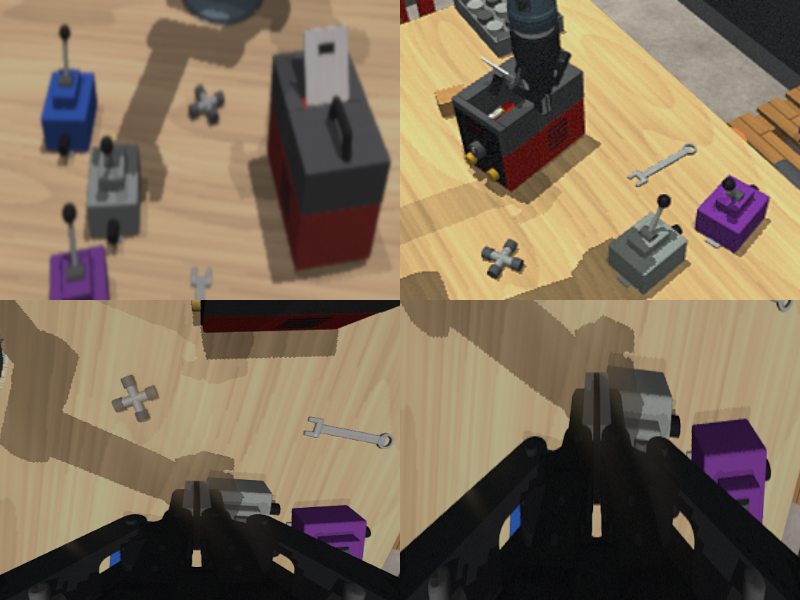

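Emit:
drive_tool(
  travel=[
    [0,0,0],
    [0,0,0],
    [0,0,0],
    [0,0,0],
    [0,0,0],
  ],
  spin=[0,0,0,0,0],
  claw=[0,0,0,0,0],
)

```text
t: 10.45
eef_pos: [0.4823, -0.012, 0.36]
orientation: [1.941, 2.47, 0.0]
wrist_force: [-0.1, -0.8, -0.3]
grip_width: 0.002
```

Emit:
drive_tool(
  travel=[
    [0,0,0],
    [0,0,0],
    [0,0,0],
    [0,0,0],
    [0,0,0],
  ],
  spin=[0,0,0,0,0],
  claw=[0,0,0,0,0],
)

```text
t: 11.08
eef_pos: [0.4823, -0.012, 0.36]
orientation: [1.941, 2.47, 0.0]
wrist_force: [-0.3, 0.8, -0.2]
grip_width: -0.003
```

Emit:
drive_tool(
  travel=[
    [0,0,0],
    [0,0,0],
    [0,0,0],
    [0,0,0],
    [0,0,0],
  ],
  spin=[0,0,0,0,0],
  claw=[0,0,0,0,0],
)

```text
t: 11.7
eef_pos: [0.4823, -0.012, 0.3599]
orientation: [1.941, 2.47, 0.0]
wrist_force: [-0.4, -0.7, -0.6]
grip_width: 0.0
```

Emit:
drive_tool(
  travel=[
    [0,0,0],
    [0,0,0],
    [0,0,0],
    [0,0,0],
    [0,0,0],
  ],
  spin=[0,0,0,0,0],
  claw=[0,0,0,0,0],
)

```text
t: 12.32
eef_pos: [0.4823, -0.012, 0.36]
orientation: [1.941, 2.47, 0.0]
wrist_force: [0.2, 0.1, 1.1]
grip_width: -0.003
```

```bash
python3 look.py 7
```

```text
scene hatch_press [(array([378.2, 163. ]), 0.57)]
scene hatch_hinge [(array([378.8, 189. ]), 0.8), (array([442.6, 228.2]), 0.19)]
scene isolator_lever_tip [(array([197.5, 244.4]), 0.65), (array([224.9, 211.2]), 0.6), (array([196.5, 156.7]), 0.45)]
side hatch_press [(array([207.8, 140.5]), 0.74)]
side hatch_hinge [(array([206.7, 136.2]), 0.73), (array([223.7, 148. ]), 0.58)]
side isolator_lever_tip [(array([276.2, 316.6]), 0.68), (array([324.7, 231.6]), 0.55), (array([368.5, 214.6]), 0.49)]
wrist hatch_press []
wrist hatch_hinge []
wrist isolator_lever_tip [(array([382.7, 347.7]), 0.38)]
[ 0.482 -0.012  0.36 ] [ 1.38   0.209 -1.109] 12.725 [[-0.237  0.972  0.   ]
 [ 0.972  0.237  0.   ]
 [-0.     0.    -1.   ]]
```

View pics/z7.png

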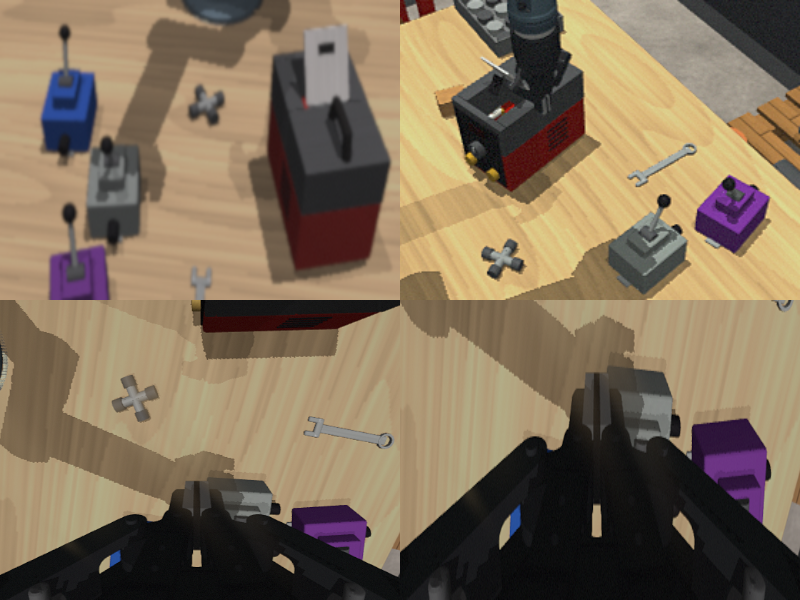

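The hatch stands open in both pictures, taken about 3 s apart, with its mark unmoved at about (378,163). The lever is still at off and the bystanders haven't moved. Handing in.

```bash
python3 -c "from bench import env; print(env.sign_off())"
```

```text
the job is handed in; nothing more can be done
None
```

The isolator is off and the fuse hatch is open. I handed the job in at about 12.7 s; the sign-off reports no verdict.

- **Isolator:** I pushed the grey isolator's lever over with the shut fingers. At its stop the force rose to about 20 N with no further motion. The ball then measured (0.637, -0.159, 0.163), which matches the fully-off position.
- **Hatch:** I pressed it once at its mark, to z = 0.196 (7 mm deep) with 20 N at the stop. I then drew straight up, and it rose by itself.
- **Last checks:** With the arm well clear, pictures about 3 s apart showed the hatch open and unmoved. The lever was still off. The bystanders in view had not visibly moved, judged by eye.
- **Disagreements:** The networks' lever-tip list always included the blue and purple look-alikes, so I picked the grey one by position. Their last hatch-hinge answer in the side picture was off, because the arm partly hides the hinge there. I did not measure the open hatch's angle separately.

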